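# Refit the hob knob on its D-shaft and turn the plate off

### The job

The control knob of the small electric hob was pulled off for washing and lies on the worktop. Put it back on the bare D-shaft: feel for the angle at which its flat bore slips over the shaft and push it straight down, without forcing it, until it snaps fully home against the hob; then turn the plate off with the knob, so that its nose points at the long off mark, and let go. Leave the things around it where they stand.

Things in the scene. Friction and masses are not known exactly. Their poses are not given: they have to be found in the camera images.
- hob: Portable electric hob, fixed: steel box 200 (its x) by 300 (its y) by 62 mm high; a dark round plate 160 mm across, 15 mm proud, lies 45 mm left (+y) of its centre, a flat control strip on its right (-y). Origin under its centre on the worktop; x to its rear, y to its left, z up. A short cord with its plug lies behind and left of it.
- shaft_foot (a point): Where the axis of the bare control shaft leaves the hob's flat top, 62 mm above the worktop, 105 mm right (-y) and 30 mm to the front (-x) of the hob's centre; axes as the hob's. The upright steel shaft turns with light friction (0.02 N m) and stays where left. Its angle is not reported: at first its flat faces 26 to 109 degrees clockwise (from above) of the off mark; facing the mark is off.
- shaft_tip (a point): Centre of the shaft's tip, 16 mm above shaft_foot; axes as the hob's (does not turn with the shaft). The shaft is 12 mm in diameter, one side cut to a flat 1.2 mm from its axis over the whole height; the tip's round side has a 1 mm chamfer, the flat none; a shallow notch 5.5 to 11.5 mm above the foot, opposite the flat, takes the knob's clip.
- off_mark (a point): The long dark off mark (11 by 3 mm) on the hob's top, 36 mm from the shaft's axis towards the hob's rear (+x of the hob); shorter ticks at 30 degree steps go round the rest of the dial.
- knob_centre (a point): Loose black knob, upright on the worktop, bore down: the point on its axis half-way up, 18.5 mm above its underside. 37 mm tall, about 40 g. Round skirt 47 mm across, 17 mm tall, with flat shoulders; on it a grip bar 15 mm thick, 20 mm tall, along the knob's x, flat-sided from 19 mm behind to 14 mm ahead of the axis, tapering to a nose at +x. z is up.
- knob_nose (a point): Point of the knob's nose, 26.5 mm from its axis along its x, 27 mm above its underside; a short white line on top marks it. A spring clip in the bore meets the shaft with the underside about 9 mm above the hob, takes 8 to 15 N to push over the shaft's head and snaps into the notch over the last 3 mm; the underside then lies flat on the hob. About 6 degrees of play remain; the clip centres it.
- saucer: Small upturned brown clay saucer, 63 mm across, 27 mm high, loose; origin under its centre. A bystander.
- spoon: Teaspoon, 130 x 26 x 11 mm, lying loose. A bystander.
- cap: Screw cap, 29 mm across, 16 mm high, loose; origin under its centre. A bystander.
- glass: Clear tumbler, 79 mm across, 90 mm high, loose, behind the hob; origin under its centre. A bystander.
- knob_bore (a point): Mouth of the knob's bore, centre of its underside; axes as the knob's. D-shaped, 17 mm deep, clearance 0.4 to 0.6 mm round the shaft, 0.3 mm at the flat; lead-in 1.8 mm at the round side, 0.6 mm at the flat. The flat is on the nose side (+x): it goes on only with the nose where the shaft's flat faces, within about 12 degrees; else it rests on the shaft's tip, 15 to 16 mm above the hob.
Mind the look-alikes: they are no part of the job. What is shaped like the part that bears knob_centre but green or purple is not meant.

How it is judged:
By the outcome, as a careful person would: the job done as asked, in the order asked, and still so for the second after the job is handed in, with the robot touching nothing.
It also fails if it takes over 72 s, if anything falls off the work surface, if the arm or the gripper's body presses on something with over 40 N, if the wrist force passes 120 N, or if a joint passes its speed limit or range.

### The arm

A 6-joint arm with a two-finger parallel gripper is mounted at the origin on a cart in front of the work surface, level with it; the furniture and walls round the work are solid. World frame = base frame: x ahead of the robot, y to its left, z up, the work surface at z = 0. Lengths are in m, angles in rad, forces in N, time in s.
With the tool pointing down it reaches from about 0.35 to 0.725 m from the base axis. Payload 6 kg.
Tool frame: the origin (TCP) lies on the centre line of the jaws, within the pads' length; the fingertips stand 14 mm ahead of it and the grasp point (between the pads) lies 5 mm behind it; z points along the fingers, y is the line along which they close (so a half turn about z gives the same grasp; the last joint's range is limited). The gripper opens to 85 mm and grips with 20 to 120 N. Pads are 22 mm wide; open, the fingers measure 114 mm over their backs; the gripper's body (76 mm by 85 mm) begins 54 mm behind the grasp point. The pads swing forward as they close: fully open they stand 13 mm farther back than shut.
Start: joints at [-0.882, 0.04, 0.085, 0, -1.615, -0.334], TCP at [0.208, -0.563, 0.245] pointing down, gripper open.
Joint ranges: [-2.56, 2.56], [-1.29, 2.01], [-1.08, 1.49], [-3.29, 1.98], [-2.81, -0.18], [-2.99, 2.99]. Speed limits (rad/s): [2.57, 2.57, 3.01, 3.14, 3.14, 3.14].

### API

Orientations are given as a rotation vector (axis times angle).
In Python, from bench import * gives the robot as it stands. The module is installed in compiled form; this text tells all that it offers.
- The arm moves only by the tool apply_moves, never from a script. Its arguments are lists of equal length, an entry for each row: "translation": the shift along the tool's x, y, z in cm, a list of three; "angular": the turn, a rotation vector about the tool's x, y, z in rad, a list of three; "hand": the finger opening in cm, from 0 to 8.54. A call has 1 to 10 rows; each row is the pose to reach, as a shift and turn from the pose commanded when the call began, along the tool's axes at that moment; what a row does not reach only later rows make up. A row lasts 1/12 s, in which the tool goes at most 41.7 mm and 7.16 degrees, less where a joint would pass 70% of its speed; a pose out of reach is approached as far as the arm can. A call with a gripper value outside its range is refused whole. The fingers move at their own pace and stop on an object; "grip_force" is the grip in N (left out, the last holds). Time passes only in rows, so rows that repeat a pose let the fingers close. It gives the time, the measured TCP pose, the force, the opening and the grip force at its end, in the units of the state.
- sense(): the state, without advancing time (a new reading comes with each control period).
- camera(name): name is "scene" or "top" or "wrist"; returns the picture (420x560x3 uint8, blue, green, red); there is no depth.
- camera_model(name): a dict with "K" (3x3 intrinsics, pixels), "camera_from_world" (4x4, takes a point from world to camera coordinates); the wrist camera has in their place "T_tool_cam" (4x4, takes a point from camera to tool coordinates, whose origin is the TCP and whose axes are the flange's). Camera axes: x right, y down, z forward; pixel columns grow to the right and rows downward; lengths in m; the calibration is good to about 2 mm. The wrist camera is an equidistant fisheye: a pixel r from the principal point sees the ray r / f radians off the axis. A picture is of the moment at which its call begins: read the wrist's pose just before it. camera_model takes no time and is no camera call.
- finish_job(): hands the job in; it is judged then, once.
The state is a dict: "t": time; "qpos": joint angles; "joint_vel": joint speeds; "tau": joint torques, N m; "tool_pos": TCP position; "eef_rot": TCP orientation; "wrist_force": force on the tool from outside, world axes, zero at the start; "wrist_torque": the same for the moment, N m; "opening": finger opening in m; "finger_force": force on a finger pad.
Only numpy, scipy, OpenCV 4.12 (cv2) and the standard library are available. Lean on these libraries where they do the work, as an engineer would, in place of code of your own. Each camera call takes 0.05 s, during which the arm holds its last target. There are 200 camera calls.

## Working session

There is one attempt and no reset: what is moved stays moved. The work goes in short steps, Python scripts to look and compute and a tool call to move; the robot and the scene stay as the last step left them, time stands still between calls to the robot, and variables do not carry over. Pictures are saved under pics/ and viewed, at most 10 in all, crops included, and the job is handed in when it is done.

Besides the shell and the picture viewer there is one more tool, called by a JSON object that holds its "api" and its "payload", one argument or row to a line. apply_moves: Moves the arm, as the interface text tells. Its arguments: {"type":"object","properties":{"translation":{"type":"array","items":{"type":"array","items":{"type":"number"}}},"angular":{"type":"array","items":{"type":"array","items":{"type":"number"}}},"hand":{"type":"array","items":{"type":"number"}},"grip_force":{"type":"number"}},"required":["translation","angular","hand"]}

```bash
mkdir -p pics
python3 - <<'E'
from bench import *
import cv2,numpy as np
for n in("scene","top"):
    cv2.imwrite(f"pics/{n}0.png",camera(n)); m=camera_model(n); print(n,np.round(m["K"],1).tolist(),np.round(m["camera_from_world"],3).tolist())
m=camera_model("wrist");print({k:np.round(v,4).tolist() if not isinstance(v,str) else v for k,v in m.items()})
print(sense())
E
```

```text
scene [[389.8, 0.0, 285.1], [0.0, 389.8, 204.3], [0.0, 0.0, 1.0]] [[-0.84, -0.543, 0.016, 0.473], [-0.228, 0.325, -0.918, 0.133], [0.493, -0.774, -0.396, 0.763], [0.0, 0.0, 0.0, 1.0]]
top [[405.7, 0.0, 268.1], [0.0, 405.7, 211.6], [0.0, 0.0, 1.0]] [[0.013, -1.0, -0.025, 0.156], [-0.998, -0.011, -0.064, 0.507], [0.063, 0.026, -0.998, 0.885], [0.0, 0.0, 0.0, 1.0]]
{'K': [[325.1923, 0.0, 279.6094], [0.0, 325.1923, 208.7436], [0.0, 0.0, 1.0]], 'T_tool_cam': [[-0.0012, -0.9512, -0.3087, 0.0793], [1.0, -0.001, -0.0007, 0.0007], [0.0004, -0.3087, 0.9512, -0.1291], [0.0, 0.0, 0.0, 1.0]]}
{'t': 0.1, 'qpos': array([-8.82315889e-01,  4.07646287e-02,  8.39132858e-02, -3.80112333e-04,
       -1.61550058e+00, -3.33685500e-01]), 'joint_vel': array([ 0.00036791, -0.00151808,  0.00136412,  0.00075157,  0.00083166,
       -0.0004646 ]), 'tau': array([-4.49475410e-03, -3.69348371e+01,  3.48280013e+01,  6.95178777e+00,
       -4.63948338e-03,  4.00079756e-06]), 'tool_pos': array([ 0.20839958, -0.56235807,  0.24437837]), 'eef_rot': array([ 5.54341918e-01, -3.09186095e+00, -2.42271384e-03]), 'wrist_force': array([ 0.14635708,  0.10450682, -0.38252028]), 'wrist_torque': array([ 0.07642531,  0.05762777, -0.00224875]), 'finger_force': 0.0, 'opening': 0.0855283078528982}
```

View pics/top0.png

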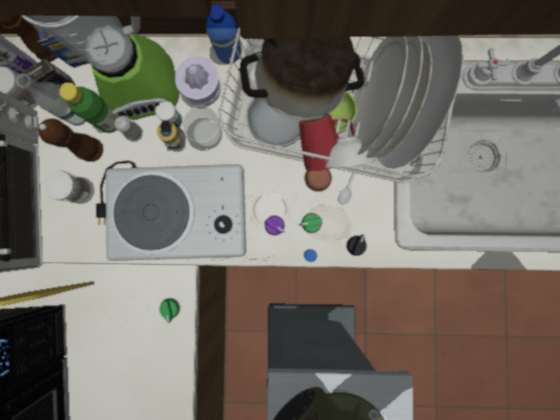

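View pics/scene0.png

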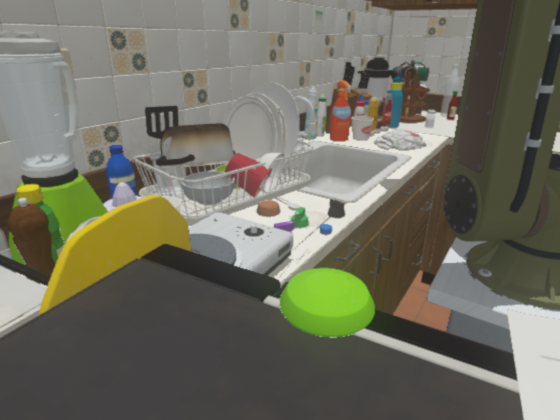

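Candidates in the top view are the black knob (357,245), purple knob (274,226), green knob (312,222) and green knob (169,309). The blue cap (310,255) and brown saucer (318,178) are bystanders, and the dial with the shaft is at (223,224). By the description I choose the black one. One close crop will check it and the dial.

Run:
```python
import cv2,numpy as np
i=cv2.imread("pics/top0.png")
a=cv2.resize(i[222:268,335:381],(400,400),interpolation=cv2.INTER_CUBIC)
b=cv2.resize(i[198:244,200:246],(400,400),interpolation=cv2.INTER_CUBIC)
c=np.hstack([a,b]);c=cv2.convertScaleAbs(c,alpha=1.2,beta=25)
cv2.imwrite("pics/crop0.png",c)
```

```text
(no output)
```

View pics/crop0.png

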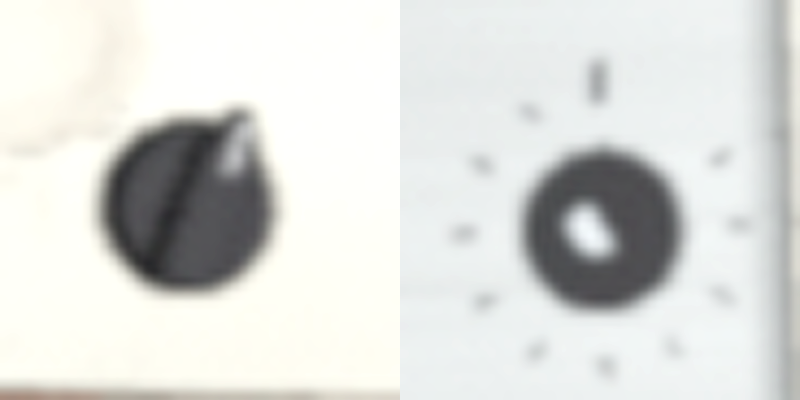

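The crop confirms the black knob, with its nose to the upper right at top pixel ≈(362.5,235) and its tail at ≈(352.5,253). The dial is at ≈(223,224) with the off mark at ≈(222.7,207). The shaft's flat seems to face the upper right.

```bash
cat > h.py <<'E'
from bench import *
import cv2,numpy as np
from scipy.spatial.transform import Rotation as R
def cw(name,s=None):
    m=camera_model(name)
    if name!="wrist": return m["K"],np.linalg.inv(m["camera_from_world"])
    s=s or sense(); T=np.eye(4);T[:3,:3]=R.from_rotvec(s["eef_rot"]).as_matrix();T[:3,3]=s["tool_pos"]
    return m["K"],T@m["T_tool_cam"]
def back(name,uv,z,s=None):
    K,T=cw(name,s); p=(np.array(uv)-K[:2,2])/K[0,0]
    if name=="wrist":
        r=np.hypot(*p)+1e-12; d=np.array([*(p/r*np.sin(r)),np.cos(r)])
    else: d=np.array([*p,1])
    d=T[:3,:3]@d; o=T[:3,3]; return o+d*(z-o[2])/d[2]
def proj(name,P,s=None):
    K,T=cw(name,s); c=np.linalg.inv(T)@np.array([*P,1])
    if name=="wrist":
        r=np.hypot(c[0],c[1]); th=np.arctan2(r,c[2]); return K[:2,2]+K[0,0]*th*c[:2]/r
    return K[:2,2]+K[0,0]*c[:2]/c[2]
def go(P,yawx):
    """shift (cm) and rotvec in tool axes to point down with tool x at world yaw"""
    s=sense(); M=R.from_rotvec(s["eef_rot"])
    x=np.array([np.cos(yawx),np.sin(yawx),0]);z=np.array([0,0,-1.]);T=R.from_matrix(np.stack([x,np.cross(z,x),z],1))
    return (M.inv().apply(np.array(P)-s["tool_pos"])*100).round(2),(M.inv()*T).as_rotvec().round(3)
E
python3 - <<'E'
from h import *
g=lambda a,ox,oy:(np.array(a)/400*46+[ox,oy]-.5+ .5*46/400)
for n,uv,z in[("skirt",(187,205),.017),("nose",(243,112),.027),("tail",(150,268),.037)]: print(n,back("top",g(uv,335,222),z).round(4))
for n,uv in[("dial",(202,229)),("off",(197,82)),("left",(63,232)),("right",(340,224)),("bot",(206,366))]: print(n,back("top",g(uv,200,198),.062).round(4))
print("tip",back("top",g((190,230),200,198),.078))
for n,uv in[("hob fl",(107,259)),("fr",(244,257)),("rr",(243,165)),("rl",(108,169))]: print(n,back("top",uv,.062).round(4))
for n,uv in dict(saucer=(318,178),cap=(310,255),green=(312,222)).items(): print(n,back("top",uv,.02).round(3))
s=sense();M=R.from_rotvec(s["eef_rot"]).as_matrix();print(M.round(3))
E
```

```text
skirt [ 0.433  -0.0326  0.017 ]
nose [ 0.4566 -0.0447  0.027 ]
tail [ 0.4176 -0.0197  0.037 ]
dial [0.4749 0.2571 0.062 ]
off [0.5108 0.259  0.062 ]
left [0.4738 0.2911 0.062 ]
right [0.4765 0.2234 0.062 ]
bot [0.4416 0.2554 0.062 ]
tip [0.47411435 0.25775394 0.078     ]
hob fl [0.3974 0.5023 0.062 ]
fr [0.4057 0.2109 0.062 ]
rr [0.6013 0.2162 0.062 ]
rl [0.5902 0.5076 0.062 ]
saucer [0.581 0.052 0.02 ]
cap [0.41  0.069 0.02 ]
green [0.483 0.065 0.02 ]
[[-0.938 -0.347 -0.001]
 [-0.347  0.938  0.001]
 [ 0.     0.002 -1.   ]]
```

```bash
python3 -c "
from h import *
print(go([.433,-.0326,.15],np.radians(-32)))"
```

```text
(array([-39.47,  41.86,   9.5 ]), array([ 1.000e-03,  2.000e-03, -2.228e+00]))
```

{"api": "apply_moves", "payload": {
  "translation": [
    [-39.5,41.9,9.4],
    [-39.5,41.9,9.4],
    [-39.5,41.9,9.4],
    [-39.5,41.9,9.4],
    [-39.5,41.9,9.4],
    [-39.5,41.9,9.4],
    [-39.5,41.9,9.4],
    [-39.5,41.9,9.4],
    [-39.5,41.9,9.4],
    [-39.5,41.9,9.4]
  ],
  "angular": [
    [0,0,-2.228],
    [0,0,-2.228],
    [0,0,-2.228],
    [0,0,-2.228],
    [0,0,-2.228],
    [0,0,-2.228],
    [0,0,-2.228],
    [0,0,-2.228],
    [0,0,-2.228],
    [0,0,-2.228]
  ],
  "hand": [5,5,5,5,5,5,5,5,5,5],
  "grip_force": 40
}}

```text
t: 0.93
tool_pos: [0.3691, -0.1821, 0.1778]
eef_rot: [-2.265, 2.176, -0.0]
wrist_force: [0.9, -0.1, -0.5]
opening: 0.0498
finger_force: 0.0
```

```bash
python3 -c "
from h import *
print(go([.433,-.0326,.15],np.radians(-32)),sense()['t'])"
```

```text
(array([-14.68,  -6.98,   2.78]), array([-0.001,  0.   , -0.972])) 0.9333
```

{"api": "apply_moves", "payload": {
  "translation": [
    [-14.3,-6.8,2.7],
    [-14.3,-6.8,2.7],
    [-14.3,-6.8,2.7],
    [-14.3,-6.8,2.7],
    [-14.3,-6.8,2.7],
    [-14.3,-6.8,2.7],
    [-14.3,-6.8,2.7],
    [-14.3,-6.8,2.7],
    [-14.3,-6.8,2.7],
    [-14.3,-6.8,2.7]
  ],
  "angular": [
    [0,0,-0.95],
    [0,0,-0.95],
    [0,0,-0.95],
    [0,0,-0.95],
    [0,0,-0.95],
    [0,0,-0.95],
    [0,0,-0.95],
    [0,0,-0.95],
    [0,0,-0.95],
    [0,0,-0.95]
  ],
  "hand": [5,5,5,5,5,5,5,5,5,5]
}}

```text
t: 1.77
tool_pos: [0.4319, -0.0388, 0.1509]
eef_rot: [3.006, -0.912, -0.001]
wrist_force: [-0.5, -0.1, 0.1]
opening: 0.05
finger_force: 0.0
```

```bash
python3 -c "
from h import *
s=sense();i=camera('wrist');cv2.imwrite('pics/w1.png',i)
print(go([.433,-.0326,.15],np.radians(-32)),s['t'],s['tool_pos'])
print(proj('wrist',[.433,-.0326,.017],s),proj('wrist',[.4566,-.0447,.027],s))"
```

```text
(array([-0.26, -0.57,  0.1 ]), array([ 0.   ,  0.   , -0.031])) 1.7667 [ 0.43193157 -0.03876381  0.15086686]
[273.14714388 203.93451764] [268.8515263  175.99853391]
```

View pics/w1.png

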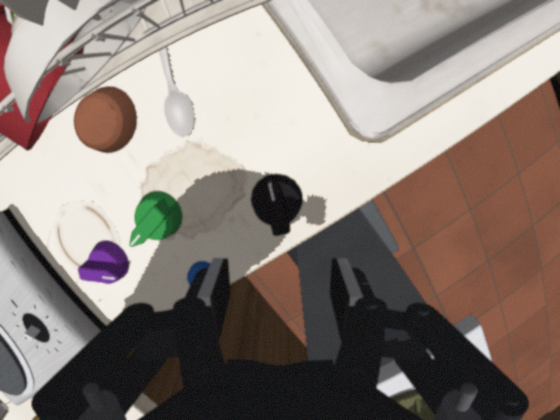

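The wrist view shows the black knob at (276,198), with its white line at (271,187) on the nose side and the bar's tail leaning out at (280,230). The expected skirt position (273,204) roughly agrees. I'll measure it finely in an enlargement.

Run:
```python
import cv2
i=cv2.imread("pics/w1.png")[160:250,230:330]
c=cv2.resize(i,(800,720)[:2] and (666,600),interpolation=cv2.INTER_CUBIC)
cv2.imwrite("pics/w1z.png",cv2.convertScaleAbs(c,alpha=2.0,beta=30))
```

```text
(no output)
```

View pics/w1z.png

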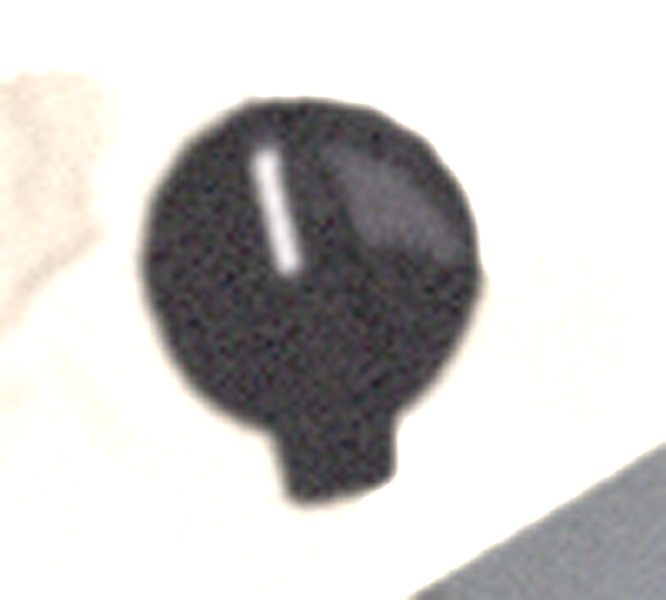

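Run:
```python
from h import *
g=lambda a:(np.array(a)/6.66+[230,160]-.42)
s=sense()
P={k:back("wrist",g(uv),z,s) for k,uv,z in[("l1",(265,150),.037),("l2",(291,272),.037),("tail",(343,489),.037),("tl",(291,500),.037),("tr",(393,478),.037),("top",(300,98),0),("L",(142,260),.012),("Rr",(481,270),.012)]}
for k,v in P.items(): print(k,v.round(4))
d=(P["l1"]-P["tail"])[:2];d/=np.hypot(*d);print("yaw",np.degrees(np.arctan2(d[1],d[0])),"centre",P["tail"][:2]+.019*d,(P["L"]+P["Rr"])[:2]/2, np.hypot(*(P["L"]-P["Rr"])[:2]),np.hypot(*(P["l1"]-P["tail"])[:2]))
print(np.degrees(np.arctan2(*(P["tr"]-P["tl"])[:2][::-1]))+90,P["top"][:2]-.0235*d)
```

```text
l1 [ 0.4541 -0.0438  0.037 ]
l2 [ 0.4403 -0.0381  0.037 ]
tail [ 0.4141 -0.0279  0.037 ]
tl [ 0.4164 -0.0219  0.037 ]
tr [ 0.4119 -0.0337  0.037 ]
top [ 0.4507 -0.0458  0.    ]
L [ 0.4465 -0.0185  0.012 ]
Rr [ 0.4209 -0.0541  0.012 ]
yaw -21.713789079776078 centre [ 0.43174535 -0.03494135] [ 0.43369231 -0.03627294] 0.043821977690010505 0.0430398698082244
-20.731561666836896 [ 0.42888003 -0.03709756]
```

```bash
python3 -c "
from h import *
print(go([.4325,-.0348,.034],np.radians(-22)),sense()['t'])"
```

```text
(array([-0.17, -0.36, 11.7 ]), array([ 0.   ,  0.   , -0.206])) 1.8167
```

{"api": "apply_moves", "payload": {
  "translation": [
    [-0.2,-0.4,3],
    [-0.2,-0.4,5],
    [-0.2,-0.4,7],
    [-0.2,-0.4,9],
    [-0.2,-0.4,10],
    [-0.2,-0.4,10],
    [-0.2,-0.4,10]
  ],
  "angular": [
    [0,0,-0.206],
    [0,0,-0.206],
    [0,0,-0.206],
    [0,0,-0.206],
    [0,0,-0.206],
    [0,0,-0.206],
    [0,0,-0.206]
  ],
  "hand": [5,5,5,5,5,5,5]
}}

```text
t: 2.4
tool_pos: [0.4327, -0.0346, 0.0516]
eef_rot: [3.084, -0.596, -0.0]
wrist_force: [-0.2, -0.3, 0.7]
opening: 0.0504
finger_force: 0.0
```

```bash
python3 -c "
from h import *
print(go([.4325,-.0348,.034],np.radians(-22)),sense()['t'])"
```

```text
(array([-0.01,  0.03,  1.76]), array([ 0.001, -0.   ,  0.002])) 2.4
```

{"api": "apply_moves", "payload": {
  "translation": [
    [0,0,1],
    [0,0,1.7],
    [0,0,1.7],
    [0,0,1.7],
    [0,0,1.7],
    [0,0,1.7],
    [0,0,1.7],
    [0,0,1.7],
    [0,0,1.7],
    [0,0,1.7]
  ],
  "angular": [
    [0,0,0],
    [0,0,0],
    [0,0,0],
    [0,0,0],
    [0,0,0],
    [0,0,0],
    [0,0,0],
    [0,0,0],
    [0,0,0],
    [0,0,0]
  ],
  "hand": [5,5,3,1,1,1,1,1,1,1],
  "grip_force": 40
}}

```text
t: 3.23
tool_pos: [0.433, -0.0343, 0.0346]
eef_rot: [-3.085, 0.594, -0.001]
wrist_force: [-0.7, 0.6, 2.9]
opening: 0.0135
finger_force: 42.9
```

```bash
python3 -c "
from h import *
print(go([.4325,-.0348,.17],np.radians(-22)),go([.391,.29,.17],np.radians(-22)),sense()['t'])"
```

```text
(array([ -0.02,   0.06, -13.54]), array([-0.   , -0.001,  0.003])) (array([-15.94, -28.55, -13.53]), array([-0.   , -0.001,  0.003])) 3.2333
```

{"api": "apply_moves", "payload": {
  "translation": [
    [0,0,-2],
    [0,0,-5],
    [0,0,-9],
    [0,0,-12.5],
    [-2,-3.5,-13.5],
    [-4.5,-7.5,-13.5],
    [-6.5,-11,-13.5],
    [-8.5,-14.5,-13.5],
    [-10.5,-18,-13.5],
    [-12.5,-21.5,-13.5]
  ],
  "angular": [
    [0,0,0],
    [0,0,0],
    [0,0,0],
    [0,0,0],
    [0,0,0],
    [0,0,0],
    [0,0,0],
    [0,0,0],
    [0,0,0],
    [0,0,0]
  ],
  "hand": [1,1,1,1,1,1,1,1,1,1]
}}

```text
t: 4.07
tool_pos: [0.3955, 0.2135, 0.1691]
eef_rot: [-3.084, 0.594, 0.0]
wrist_force: [1.7, -0.9, -0.9]
opening: 0.0141
finger_force: 42.5
```

{"api": "apply_moves", "payload": {
  "translation": [
    [-1.5,-3.3,0],
    [-3,-6,0],
    [-3.4,-7,0],
    [-3.4,-7,0],
    [-3.4,-7,0],
    [-3.4,-7,0]
  ],
  "angular": [
    [0,0,0],
    [0,0,0],
    [0,0,0],
    [0,0,0],
    [0,0,0],
    [0,0,0]
  ],
  "hand": [1,1,1,1,1,1]
}}

```text
t: 4.57
tool_pos: [0.3911, 0.2884, 0.169]
eef_rot: [3.084, -0.595, -0.0]
wrist_force: [0.2, 0.6, 0.5]
opening: 0.0138
finger_force: 42.5
```

Run:
```python
from h import *
s=sense();i=camera('wrist');cv2.imwrite('pics/w2.png',i)
u=proj('wrist',[.475,.257,.062],s);print(u,s['tool_pos'],s['t'],s['opening'],s['wrist_force'])
x,y=u.astype(int)
x=max(50,x);y=max(50,y)
a=cv2.resize(i[y-50:y+50,x-50:x+50],(600,600),interpolation=cv2.INTER_CUBIC)
cv2.imwrite('pics/w2z.png',a);print(x,y)
np.save('s2.npy',s,allow_pickle=True)
```

```text
[276.98566139  91.67295678] [0.39110177 0.28837717 0.16902252] 4.5667 0.013759265916418881 [0.18865758 0.57836896 0.48216398]
276 91
```

View pics/w2.png

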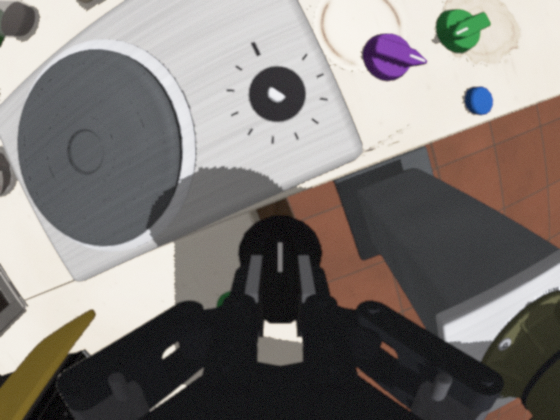

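View pics/w2z.png

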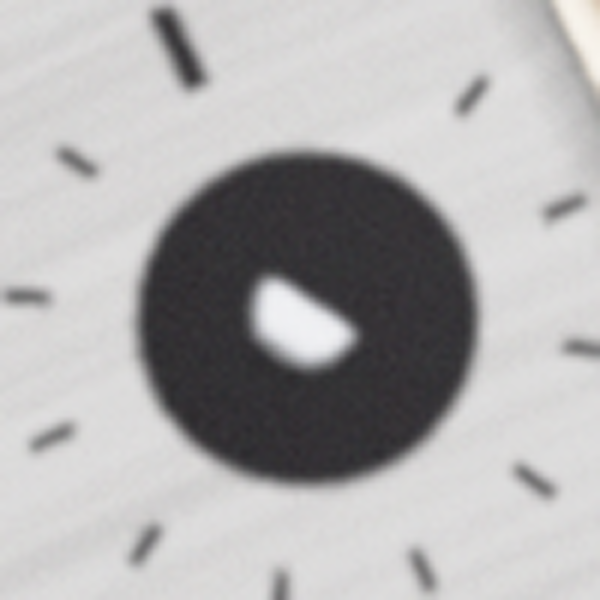

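The wrist picture shows the dial disc centred at (277,94) with the off mark at ≈(256,49). The shaft's tip is a bright half-disc at ≈(276,94), its flat facing up and right. In hand, the knob's white line at (280,257) is aligned with the jaws.

Run:
```python
from h import *
s=np.load('s2.npy',allow_pickle=True).item(); i=cv2.imread('pics/w2.png')
g=cv2.cvtColor(i,cv2.COLOR_BGR2GRAY)
G=cv2.resize(g[41:141,226:326],None,fx=6,fy=6,interpolation=cv2.INTER_CUBIC)
px=lambda q:(np.array(q)+.5)/6-.5+[226,41]
cs,_=cv2.findContours((G<115).astype(np.uint8),cv2.RETR_CCOMP,cv2.CHAIN_APPROX_NONE)
cs=sorted(cs,key=cv2.contourArea)
def W(c,z): return np.array([back('wrist',px(q),z,s) for q in c[:,0][::4]])
d=W(cs[-1],.062); c,r=cv2.minEnclosingCircle((d[:,:2]*1000).astype(np.float32)); print("dial",c,r, d[:,:2].mean(0))
cs2,_=cv2.findContours(((G>130)).astype(np.uint8)[190:440,180:430].copy(),cv2.RETR_EXTERNAL,cv2.CHAIN_APPROX_NONE)
sc=max(cs2,key=cv2.contourArea)+np.array([180,190])
h=W(sc,.078)[:,:2]
cd=h.mean(0)
f=np.array([back('wrist',px(q),.078,s) for q in[(272,275),(357,335)]])[:,:2]; e=f[1]-f[0];L=np.hypot(*e);n=np.array([-e[1],e[0]])/L
if n@(f.mean(0)-cd)<0:n=-n
print("flat yaw",np.degrees(np.arctan2(n[1],n[0])),"chord",L,"axis est from flat",f.mean(0)-.0012*n, "centroid-based",cd)
b=(h@n); t=h@(np.array([-n[1],n[0]])); print("extents n",b.min(),b.max(),b.max()-b.min(),"t",t.max()-t.min(), "axis n/t:", n*(b.min()+.006)+np.array([-n[1],n[0]])*(t.max()+t.min())/2)
m=[back('wrist',px(q),.062,s)[:2] for q in[(163,12),(197,84)]];v=m[0]-m[1];print("mark",m,np.degrees(np.arctan2(v[1],v[0])))
ax=f.mean(0)-.0012*n; v=(m[0]+m[1])/2-ax; print(np.hypot(*v),np.degrees(np.arctan2(v[1],v[0])))
# shaft top view blob likewise via knob: skirt in hand
M=R.from_rotvec(s["eef_rot"])
for uv,dz in[((280,244),.0024),((280,271),.0024),((280,218),-.0346),((239,254),-.0176),((321,254),-.0176)]:
    p=back('wrist',uv,s["tool_pos"][2]+dz,s); print(uv,(M.inv().apply(p-s["tool_pos"])*1000).round(1))
```

```text
dial (473.848388671875, 257.71331787109375) 20.062734603881836 [0.47396851 0.25763187]
flat yaw -57.810447911260304 chord 0.011590715860014957 axis est from flat [0.47356162 0.25748871] centroid-based [0.47299832 0.25901908]
extents n 0.028772868563970468 0.036124038682608925 0.007351170118638457 t 0.012116400775975977 axis n/t: [0.4739497  0.25725279]
mark [array([0.51528552, 0.25932931]), array([0.50532553, 0.25898029])] 2.0069295027506917
0.03678166015643886 2.596203779778775
(280, 244) [21.8 -0.3 -2.4]
(280, 271) [ 8.6 -0.3 -2.4]
(280, 218) [20.4 -0.2 34.6]
(239, 254) [  7.2 -20.9  17.6]
(321, 254) [ 7.1 20.4 17.6]
```

Run:
```python
from h import *
def lineends(f,x0,x1,y0,y1,s,ztop):
    g=cv2.cvtColor(cv2.imread(f),cv2.COLOR_BGR2GRAY)[y0:y1,x0:x1]
    G=cv2.resize(g,None,fx=8,fy=8,interpolation=cv2.INTER_CUBIC)
    t=(float(np.percentile(G,50))+G.max())/2
    n,l,st,_=cv2.connectedComponentsWithStats((G>t).astype(np.uint8))
    k=1+np.argmax(st[1:,4]); ys,xs=np.where(l==k)
    out=[]
    for y in(ys.min(),ys.max()):
        x=xs[abs(ys-y)<6].mean(); out.append(((x+.5)/8-.5+x0,(y+.5)/8-.5+y0))
    return out
s=np.load('s2.npy',allow_pickle=True).item();M=R.from_rotvec(s["eef_rot"])
for uv in lineends('pics/w2.png',270,290,235,280,s,0):
    p=back('wrist',uv,s["tool_pos"][2]+.0024,s); print(np.round(uv,1),(M.inv().apply(p-s["tool_pos"])*1000).round(2))
# w1: pose 
s1=dict(tool_pos=np.array([.43193157,-.03876381,.15086686]),eef_rot=np.array([3.006,-.912,-.001]))
M1=R.from_rotvec(s1["eef_rot"])
for uv in lineends('pics/w1.png',264,278,178,206,s1,0):
    p=back('wrist',uv,.037,s1); print(np.round(uv,1),p.round(4))
g=cv2.cvtColor(cv2.imread('pics/w2.png'),cv2.COLOR_BGR2GRAY)
print(g[205:240:1,280].tolist()); print(g[310:330,280].tolist(),g[225:330:1,275].tolist());print(g[250,232:250].tolist(),g[250,312:330].tolist())
```

```text
[279.6 241.9] [22.74 -0.42 -2.4 ]
[279.7 271.6] [ 8.32 -0.43 -2.4 ]
[269.7 182.2] [ 0.4539 -0.0439  0.037 ]
[272.6 200.2] [ 0.4408 -0.0377  0.037 ]
[37, 41, 41, 43, 40, 37, 40, 37, 38, 35, 25, 12, 17, 4, 21, 14, 17, 15, 20, 16, 16, 17, 18, 14, 5, 13, 16, 14, 19, 10, 18, 12, 15, 22, 13]
[9, 18, 23, 19, 25, 21, 12, 21, 19, 18, 19, 26, 63, 141, 211, 234, 238, 238, 239, 238] [20, 16, 11, 16, 13, 13, 18, 13, 19, 4, 15, 16, 7, 15, 20, 17, 17, 20, 13, 22, 20, 16, 20, 21, 19, 16, 21, 25, 22, 13, 22, 22, 12, 23, 23, 25, 23, 21, 25, 13, 23, 21, 15, 22, 12, 17, 16, 21, 18, 17, 26, 24, 15, 25, 15, 20, 21, 20, 18, 15, 21, 15, 16, 16, 17, 20, 18, 22, 24, 9, 17, 14, 20, 15, 20, 19, 20, 17, 22, 19, 26, 17, 20, 18, 20, 20, 18, 26, 20, 20, 24, 18, 21, 16, 16, 21, 23, 64, 141, 210, 233, 237, 238, 238, 238]
[127, 127, 129, 131, 125, 112, 86, 48, 21, 14, 19, 13, 20, 20, 12, 17, 17, 14] [15, 22, 21, 15, 10, 24, 16, 13, 28, 47, 72, 94, 99, 100, 102, 101, 101, 102]
```

Run:
```python
from h import *
from scipy.optimize import least_squares
s=np.load('s2.npy',allow_pickle=True).item();M=R.from_rotvec(s["eef_rot"])
T=lambda p:M.apply(np.array(p)/1000)+s["tool_pos"]
for n,uv,dz in[("tail",(279.7,322.5),2.4),("front",(280,215.2),-34.6),("front top",(280,215.2),-17.6)]:
    print(n,(M.inv().apply(back('wrist',uv,s["tool_pos"][2]+dz/1000,s)-s["tool_pos"])*1000).round(2))
print("nose proj",proj('wrist',T([26.5,0,7.6]),s))
for o in(-3,-2,-1,0,1):
    a=np.linspace(0,2*np.pi,721)
    P=[proj('wrist',T([o+23.5*np.cos(t),-.4+23.5*np.sin(t),z]),s) for t in a for z in(17.6,34.6)]
    P=np.array(P); print(o,P[:,1].min(),P[:,0].min(),P[:,0].max(),"tail",proj('wrist',T([o-19,-.4,-2.4]),s))
```

```text
tail [-20.38  -0.44  -2.4 ]
front [21.94 -0.21 34.6 ]
front top [27.84 -0.23 17.6 ]
nose proj [280.56093688 225.29062421]
-3 217.73859623840306 234.12959679507662 325.3060095709602 tail [279.79552295 325.06173986]Traceback (most recent call last):
  File "<stdin>", line 10, in <module>
  File "h.py", line 16, in proj
    K,T=cw(name,s); c=np.linalg.inv(T)@np.array([*P,1])
        ~~^^^^^^^^
  File "h.py", line 5, in cw
    m=camera_model(name)
ValueError: time passes only in moves, steps and waits
```

```bash
python3 -c "
from h import *
print(go([.4747,.2558,.120],np.radians(-57.8)),sense()['t'])"
```

```text
(array([ 8.96, -0.1 ,  4.92]), array([-0.   ,  0.   ,  0.627])) 4.6167
```

{"api": "apply_moves", "payload": {
  "translation": [
    [3,-0.1,0],
    [6,-0.1,0],
    [9,-0.1,0],
    [9,-0.1,1.5],
    [9,-0.1,3.5],
    [9,-0.1,4.5],
    [9,-0.1,4.5],
    [9,-0.1,4.5]
  ],
  "angular": [
    [0,0,0.1],
    [0,0,0.22],
    [0,0,0.34],
    [0,0,0.46],
    [0,0,0.58],
    [0,0,0.627],
    [0,0,0.627],
    [0,0,0.627]
  ],
  "hand": [1,1,1,1,1,1,1,1]
}}

```text
t: 5.28
tool_pos: [0.4751, 0.2556, 0.1244]
eef_rot: [2.751, -1.516, 0.0]
wrist_force: [-0.1, 0.3, -0.3]
opening: 0.0136
finger_force: 42.5
```

```bash
python3 -c "
from h import *
s=sense();print(go([.4747,.2558,.120],np.radians(-57.8)),s['t'],s['wrist_force'],s['wrist_torque'])"
```

```text
(array([-0.04,  0.02,  0.44]), array([ 0.   , -0.   ,  0.002])) 5.2833 [-0.09710875  0.32147937 -0.32392943] [ 0.04304499 -0.06757519 -0.04367323]
```

{"api": "apply_moves", "payload": {
  "translation": [
    [-0.03,0,0.5],
    [-0.03,0,0.9],
    [-0.03,0,1.1],
    [-0.03,0,1.2],
    [-0.03,0,1.2]
  ],
  "angular": [
    [0,0,0],
    [0,0,0],
    [0,0,0],
    [0,0,0],
    [0,0,0]
  ],
  "hand": [1,1,1,1,1]
}}

```text
t: 5.7
tool_pos: [0.4747, 0.257, 0.1121]
eef_rot: [2.751, -1.516, -0.0]
wrist_force: [0.7, -0.5, -0.2]
opening: 0.0139
finger_force: 42.5
```

{"api": "apply_moves", "payload": {
  "translation": [
    [0,0,0.1],
    [0,0,0.2],
    [0,0,0.2]
  ],
  "angular": [
    [0,0,0],
    [0,0,0],
    [0,0,0]
  ],
  "hand": [1,1,1]
}}

```text
t: 5.95
tool_pos: [0.4747, 0.257, 0.11]
eef_rot: [2.751, -1.517, -0.0]
wrist_force: [-0.2, 0.9, -1.1]
opening: 0.0136
finger_force: 42.5
```

```bash
python3 -c "
from h import *
s=sense();print(go([.4747,.2558,.110],np.radians(-57.8)),s['tool_pos'],s['t'],s['wrist_force'],s['wrist_torque'])"
```

```text
(array([0.1 , 0.06, 0.  ]), array([0.   , 0.   , 0.001])) [0.47466418 0.25699094 0.11002807] 5.95 [-0.21743456  0.94858139 -1.1087078 ] [-0.04182439  0.03622629  0.02774863]
```

{"api": "apply_moves", "payload": {
  "translation": [
    [0,0,0.1],
    [0,0,0.1]
  ],
  "angular": [
    [0,0,0],
    [0,0,0]
  ],
  "hand": [1,1]
}}

```text
t: 6.12
tool_pos: [0.4747, 0.257, 0.109]
eef_rot: [2.751, -1.517, -0.0]
wrist_force: [-0.3, 0.3, 0.3]
opening: 0.0138
finger_force: 42.5
```

{"api": "apply_moves", "payload": {
  "translation": [
    [0,0,0.1],
    [0,0,0.2],
    [0,0,0.2]
  ],
  "angular": [
    [0,0,0],
    [0,0,0],
    [0,0,0]
  ],
  "hand": [1,1,1]
}}

```text
t: 6.37
tool_pos: [0.4746, 0.2569, 0.1068]
eef_rot: [2.751, -1.517, -0.001]
wrist_force: [0.1, -0.2, -1.4]
opening: 0.014
finger_force: 42.5
```

```bash
python3 -c "
from h import *
s=sense();print(s['tool_pos'],s['t'],s['wrist_force'],s['wrist_torque'])"
```

```text
[0.47461938 0.25690261 0.1068464 ] 6.3667 [ 0.07851908 -0.18125548 -1.36214193] [-0.05504198  0.05974251 -0.01554481]
```

{"api": "apply_moves", "payload": {
  "translation": [
    [0,0,0.1],
    [0,0,0.2],
    [0,0,0.2]
  ],
  "angular": [
    [0,0,0],
    [0,0,0],
    [0,0,0]
  ],
  "hand": [1,1,1]
}}

```text
t: 6.62
tool_pos: [0.4747, 0.2574, 0.1053]
eef_rot: [-2.75, 1.516, 0.001]
wrist_force: [-1.5, 1.0, 1.8]
opening: 0.0137
finger_force: 42.8
```

{"api": "apply_moves", "payload": {
  "translation": [
    [0,0,0.1],
    [0,0,0.1]
  ],
  "angular": [
    [0,0,0],
    [0,0,0]
  ],
  "hand": [1,1]
}}

```text
t: 6.78
tool_pos: [0.4747, 0.2575, 0.1045]
eef_rot: [-2.75, 1.516, 0.001]
wrist_force: [-3.4, 3.2, 4.0]
opening: 0.0138
finger_force: 43.1
```

{"api": "apply_moves", "payload": {
  "translation": [
    [0,0,0.1],
    [0,0,0.1]
  ],
  "angular": [
    [0,0,0],
    [0,0,0]
  ],
  "hand": [1,1]
}}

```text
t: 6.95
tool_pos: [0.4747, 0.2575, 0.1036]
eef_rot: [-2.75, 1.516, 0.0]
wrist_force: [-3.0, 3.3, 3.3]
opening: 0.0135
finger_force: 43.0
```

{"api": "apply_moves", "payload": {
  "translation": [
    [0,0,0.1],
    [0,0,0.1]
  ],
  "angular": [
    [0,0,0],
    [0,0,0]
  ],
  "hand": [1,1]
}}

```text
t: 7.12
tool_pos: [0.4744, 0.2569, 0.1014]
eef_rot: [2.75, -1.517, -0.001]
wrist_force: [-2.8, 2.8, -1.0]
opening: 0.014
finger_force: 42.5
```

{"api": "apply_moves", "payload": {
  "translation": [
    [0,0,0.1],
    [0,0,0.1]
  ],
  "angular": [
    [0,0,0],
    [0,0,0]
  ],
  "hand": [1,1]
}}

```text
t: 7.28
tool_pos: [0.4745, 0.2572, 0.1007]
eef_rot: [2.751, -1.517, -0.001]
wrist_force: [-3.9, 4.4, 1.4]
opening: 0.0135
finger_force: 42.8
```

{"api": "apply_moves", "payload": {
  "translation": [
    [0,0,0.1],
    [0,0,0.1]
  ],
  "angular": [
    [0,0,0],
    [0,0,0]
  ],
  "hand": [1,1]
}}

```text
t: 7.45
tool_pos: [0.4745, 0.2573, 0.0998]
eef_rot: [-2.751, 1.517, 0.001]
wrist_force: [-3.2, 3.8, -1.5]
opening: 0.0137
finger_force: 42.5
```

{"api": "apply_moves", "payload": {
  "translation": [
    [0,0,0.1],
    [0,0,0.1]
  ],
  "angular": [
    [0,0,0],
    [0,0,0]
  ],
  "hand": [1,1]
}}

```text
t: 7.62
tool_pos: [0.4744, 0.2572, 0.0984]
eef_rot: [2.751, -1.517, -0.002]
wrist_force: [-1.2, 3.5, -3.1]
opening: 0.0139
finger_force: 42.2
```

{"api": "apply_moves", "payload": {
  "translation": [
    [0,0,0.1],
    [0,0,0.1]
  ],
  "angular": [
    [0,0,0],
    [0,0,0]
  ],
  "hand": [1,1]
}}

```text
t: 7.78
tool_pos: [0.4743, 0.2571, 0.0974]
eef_rot: [2.751, -1.517, -0.002]
wrist_force: [-3.5, 5.2, -0.7]
opening: 0.014
finger_force: 42.4
```

{"api": "apply_moves", "payload": {
  "translation": [
    [0,0,0.1],
    [0,0,0.1]
  ],
  "angular": [
    [0,0,0],
    [0,0,0]
  ],
  "hand": [1,1]
}}

```text
t: 7.95
tool_pos: [0.4745, 0.2572, 0.0968]
eef_rot: [2.751, -1.517, -0.001]
wrist_force: [-3.5, 4.3, 1.2]
opening: 0.0139
finger_force: 42.6
```

{"api": "apply_moves", "payload": {
  "translation": [
    [0,0,0.1],
    [0,0,0.1]
  ],
  "angular": [
    [0,0,0],
    [0,0,0]
  ],
  "hand": [1,1]
}}

```text
t: 8.12
tool_pos: [0.4746, 0.2574, 0.0967]
eef_rot: [-2.751, 1.516, 0.0]
wrist_force: [-5.1, 2.6, 3.9]
opening: 0.0139
finger_force: 43.1
```

{"api": "apply_moves", "payload": {
  "translation": [
    [0,0,0.1],
    [0,0,0.1]
  ],
  "angular": [
    [0,0,0],
    [0,0,0]
  ],
  "hand": [1,1]
}}

```text
t: 8.28
tool_pos: [0.4747, 0.2574, 0.0967]
eef_rot: [-2.751, 1.516, -0.0]
wrist_force: [-7.7, 2.8, 8.3]
opening: 0.0138
finger_force: 43.6
```

{"api": "apply_moves", "payload": {
  "translation": [
    [0,0,0.1],
    [0,0,0.2],
    [0,0,0.2]
  ],
  "angular": [
    [0,0,0],
    [0,0,0],
    [0,0,0]
  ],
  "hand": [1,1,1]
}}

```text
t: 8.53
tool_pos: [0.4748, 0.2574, 0.0966]
eef_rot: [-2.75, 1.515, -0.001]
wrist_force: [-13.5, 2.3, 16.9]
opening: 0.0136
finger_force: 44.8
```

```bash
python3 -c "
from h import *
s=sense();print(s['tool_pos'],s['t'],s['wrist_force'],s['wrist_torque'])
M=R.from_rotvec(s['eef_rot']).as_matrix();print(M.round(4),np.degrees(np.arctan2(M[1,0],M[0,0])))
i=camera('scene');cv2.imwrite('pics/sc3.png',cv2.resize(i[190:280,190:310],(800,600),interpolation=cv2.INTER_CUBIC))"
```

```text
[0.4747785  0.25740611 0.09656611] 8.5333 [-13.4588542    2.29581935  16.85713473] [ 0.60833085  4.55700047 -0.00869748]
[[ 5.345e-01 -8.452e-01  1.400e-03]
 [-8.452e-01 -5.345e-01  9.000e-04]
 [-0.000e+00 -1.700e-03 -1.000e+00]] -57.68992334378211
```

View pics/sc3.png

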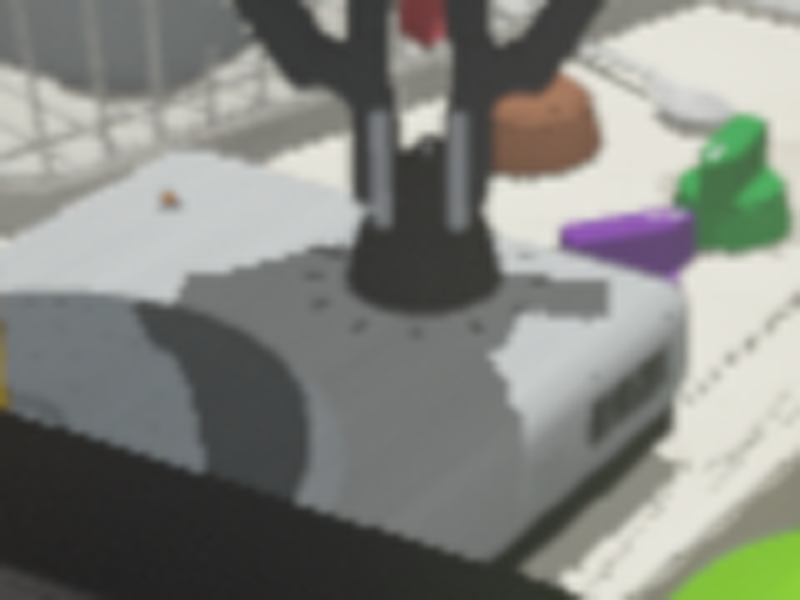

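The scene crop shows the knob in the jaws at ≈(425,250), its skirt flat on the hob's top with the dial ticks round it. The stop height (TCP 96.6 mm) matches the fully home height exactly. Next I unload it and turn it.

{"api": "apply_moves", "payload": {
  "translation": [
    [0,0,-0.2],
    [0,0,-0.4],
    [0,0,-0.4]
  ],
  "angular": [
    [0,0,0],
    [0,0,0],
    [0,0,0]
  ],
  "hand": [1,1,1]
}}

```text
t: 8.83
tool_pos: [0.4746, 0.2573, 0.0972]
eef_rot: [-2.751, 1.516, 0.001]
wrist_force: [-4.1, 4.1, -1.5]
opening: 0.0135
finger_force: 42.5
```

{"api": "apply_moves", "payload": {
  "translation": [
    [-0.01,-0.01,0],
    [-0.02,-0.02,0],
    [-0.03,-0.03,0],
    [-0.04,-0.05,0],
    [-0.05,-0.06,0]
  ],
  "angular": [
    [0,0,-0.1],
    [0,0,-0.2],
    [0,0,-0.3],
    [0,0,-0.4],
    [0,0,-0.5]
  ],
  "hand": [1,1,1,1,1]
}}

```text
t: 9.25
tool_pos: [0.4749, 0.2573, 0.0968]
eef_rot: [3.042, -0.782, -0.001]
wrist_force: [-2.9, 2.3, 0.3]
opening: 0.0137
finger_force: 42.5
```

```bash
python3 -c "
from h import *
s=sense();print(s['tool_pos'],s['t'],s['wrist_force'],s['wrist_torque'])
M=R.from_rotvec(s['eef_rot']).as_matrix();print(np.degrees(np.arctan2(M[1,0],M[0,0])),go([.4753,.2581,.0966],np.radians(2.4)))"
```

```text
[0.47485015 0.25730436 0.0967854 ] 9.25 [-2.90559855  2.32296514  0.34608977] [ 0.79241795  0.88010266 -0.02061183]
-28.82256458361553 (array([ 0.  , -0.09,  0.02]), array([ 0.001,  0.   , -0.545]))
```

{"api": "apply_moves", "payload": {
  "translation": [
    [0,-0.01,0],
    [0,-0.03,0],
    [0,-0.04,0],
    [0,-0.06,0],
    [0,-0.07,0],
    [0,-0.08,0],
    [0,-0.08,0],
    [0,-0.08,0]
  ],
  "angular": [
    [0,0,-0.1],
    [0,0,-0.2],
    [0,0,-0.3],
    [0,0,-0.4],
    [0,0,-0.5],
    [0,0,-0.545],
    [0,0,-0.545],
    [0,0,-0.545]
  ],
  "hand": [1,1,1,1,1,1,1,1]
}}

```text
t: 9.92
tool_pos: [0.4749, 0.2576, 0.0968]
eef_rot: [3.139, 0.055, -0.002]
wrist_force: [-5.3, -0.6, 1.3]
opening: 0.014
finger_force: 42.7
```

```bash
python3 -c "
from h import *
s=sense();print(s['tool_pos'],s['t'],s['wrist_force'],s['wrist_torque'])
M=R.from_rotvec(s['eef_rot']).as_matrix();print(np.degrees(np.arctan2(M[1,0],M[0,0])))"
```

```text
[0.47493706 0.25764226 0.09677637] 9.9167 [-5.25696158 -0.6141808   1.25238709] [-0.05564335  1.81017751 -0.04115017]
2.0209613079682223
```

{"api": "apply_moves", "payload": {
  "translation": [
    [-0.08,0,0.2],
    [-0.08,0,0.4],
    [-0.08,0,0.4]
  ],
  "angular": [
    [0,0,0],
    [0,0,0],
    [0,0,0]
  ],
  "hand": [1,1,1]
}}

```text
t: 10.17
tool_pos: [0.4749, 0.2576, 0.0966]
eef_rot: [3.14, 0.056, 0.002]
wrist_force: [-13.1, -3.7, 19.1]
opening: 0.0136
finger_force: 44.9
```

{"api": "apply_moves", "payload": {
  "translation": [
    [0,0,-0.2],
    [0,0,-0.35],
    [0,0,-0.35],
    [0,0,-0.35]
  ],
  "angular": [
    [0,0,0],
    [0,0,0],
    [0,0,0],
    [0,0,0]
  ],
  "hand": [1,1,1,1]
}}

```text
t: 10.5
tool_pos: [0.4746, 0.2578, 0.0967]
eef_rot: [3.14, 0.057, -0.0]
wrist_force: [-3.9, -1.9, 4.1]
opening: 0.0139
finger_force: 43.0
```

{"api": "apply_moves", "payload": {
  "translation": [
    [0,0,0],
    [0,0,0],
    [0,0,0],
    [0,0,0],
    [0,0,-1],
    [0,0,-3],
    [0,0,-6],
    [0,0,-8],
    [0,0,-8],
    [0,0,-8]
  ],
  "angular": [
    [0,0,0],
    [0,0,0],
    [0,0,0],
    [0,0,0],
    [0,0,0],
    [0,0,0],
    [0,0,0],
    [0,0,0],
    [0,0,0],
    [0,0,0]
  ],
  "hand": [2,3.5,5,5,5,5,5,5,5,5]
}}

```text
t: 11.33
tool_pos: [0.4752, 0.259, 0.1789]
eef_rot: [-3.138, -0.058, -0.004]
wrist_force: [-0.5, -0.8, -0.6]
opening: 0.05
finger_force: 0.0
```

{"api": "apply_moves", "payload": {
  "translation": [
    [-3,0,-1],
    [-6,0,-1],
    [-7,0,-1],
    [-7,0,-1],
    [-7,0,-1]
  ],
  "angular": [
    [0,0,0],
    [0,0,0],
    [0,0,0],
    [0,0,0],
    [0,0,0]
  ],
  "hand": [5,5,5,5,5]
}}

```text
t: 11.75
tool_pos: [0.4044, 0.2559, 0.1864]
eef_rot: [-3.141, -0.06, 0.0]
wrist_force: [0.6, -0.4, -0.6]
opening: 0.0503
finger_force: 0.0
```

Run:
```python
from h import *
s=sense();i=camera('wrist');cv2.imwrite('pics/w4.png',i);np.save('s4.npy',s,allow_pickle=True)
u=proj('wrist',[.474,.2578,.08],s);x,y=u.astype(int);y=max(y,50);print(x,y,s['tool_pos'],s['t'],s['wrist_force'])
cv2.imwrite('pics/w4z.png',cv2.convertScaleAbs(cv2.resize(i[y-50:y+50,x-50:x+50],(600,600),interpolation=cv2.INTER_CUBIC),alpha=1.3,beta=20))
```

```text
281 119 [0.4043728  0.25586368 0.18640139] 11.75 [ 0.56910541 -0.3810993  -0.63694785]
```

View pics/w4z.png

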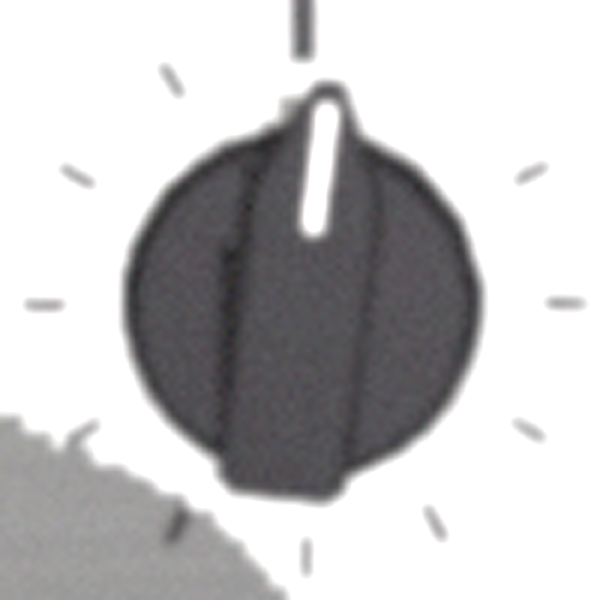

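The crop shows the knob seated with its nose at (327,95), about 6° clockwise of the off mark at (303,30). The play sprang back on release, so I measure the angle, regrip and turn the rest.

Run:
```python
from h import *
s=np.load('s4.npy',allow_pickle=True).item()
px=lambda q:(np.array(q)+.5)/6-.5+[231,69]
a=[back('wrist',px(q),.099,s)[:2] for q in[(326,105),(313,232),(281,494)]]
for i,j in((0,1),(0,2)):
    v=a[i]-a[j];print(np.degrees(np.arctan2(v[1],v[0])))
d=(a[0]-a[2]);d/=np.hypot(*d);c=a[2]+.019*d;print("axis",c,a)
m=[back('wrist',px(q),.062,s)[:2] for q in((303,2),(303,54))];v=m[1]-c;print("mark dir",np.degrees(np.arctan2(v[1],v[0])),m)
t=[[back('wrist',px(q),.062,s)[:2]] for q in((565,302),(44,305),(306,556))];t=np.array(t)[:,0];e=t[1]-t[0];print("hob yaw",np.degrees(np.arctan2(e[1],e[0]))-90,"ticks mid",(t[0]+t[1])/2)
print(go([.4747,.258,.15],np.radians(-4)),go([.4747,.258,.0967],np.radians(-4)))
```

```text
-3.533441920629619
-4.3442771292575735
axis [0.47240749 0.25833589] [array([0.49697871, 0.25646928]), array([0.48282472, 0.25734326]), array([0.45346208, 0.25977513])]
mark dir 1.3511165633084907 [array([0.51268864, 0.25938008]), array([0.50586718, 0.25912507])]
hob yaw 2.5212554717859206 ticks mid [0.47383567 0.25770675]
(array([7.  , 0.04, 3.63]), array([0.   , 0.   , 0.107])) (array([7.  , 0.04, 8.96]), array([0.   , 0.   , 0.107]))
```

{"api": "apply_moves", "payload": {
  "translation": [
    [3,0.04,0],
    [6,0.04,0],
    [7,0.04,0],
    [7,0.04,2],
    [7,0.04,5],
    [7,0.04,7.5],
    [7,0.04,8.9],
    [7,0.04,8.9],
    [7,0.04,8.9],
    [7,0.04,8.9]
  ],
  "angular": [
    [0,0,0.107],
    [0,0,0.107],
    [0,0,0.107],
    [0,0,0.107],
    [0,0,0.107],
    [0,0,0.107],
    [0,0,0.107],
    [0,0,0.107],
    [0,0,0.107],
    [0,0,0.107]
  ],
  "hand": [5,5,5,5,5,5,5,5,5,5]
}}

```text
t: 12.63
tool_pos: [0.4755, 0.2582, 0.0989]
eef_rot: [-3.139, 0.11, -0.002]
wrist_force: [0.3, 0.2, -0.1]
opening: 0.05
finger_force: 0.0
```

```bash
python3 -c "
from h import *
s=sense();print(s['wrist_force'],go([.4747,.2578,.0967],np.radians(-4)))"
```

```text
[ 0.26256878  0.2163463  -0.06665224] (array([-0.08,  0.05,  0.22]), array([-0.001, -0.001, -0.   ]))
```

Close at this height (tips 2 mm higher is fine), then turn 12.4°.

{"api": "apply_moves", "payload": {
  "translation": [
    [-0.08,0.04,0.15],
    [-0.08,0.04,0.15],
    [-0.08,0.04,0.15],
    [-0.08,0.04,0.15],
    [-0.08,0.04,0.15],
    [-0.08,0.04,0.15],
    [-0.08,0.04,0.15]
  ],
  "angular": [
    [0,0,0],
    [0,0,0],
    [0,0,0],
    [0,0,0],
    [0,0,0],
    [0,0,0],
    [0,0,0]
  ],
  "hand": [3,1,1,1,1,1,1]
}}

```text
t: 13.22
tool_pos: [0.474, 0.2578, 0.0971]
eef_rot: [-3.139, 0.109, -0.002]
wrist_force: [-1.8, -0.9, 5.2]
opening: 0.0138
finger_force: 42.6
```

{"api": "apply_moves", "payload": {
  "translation": [
    [0,0,0],
    [0,0,0],
    [0,0,0],
    [0,0,0],
    [0,0,0]
  ],
  "angular": [
    [0,0,-0.08],
    [0,0,-0.16],
    [0,0,-0.215],
    [0,0,-0.215],
    [0,0,-0.215]
  ],
  "hand": [1,1,1,1,1]
}}

```text
t: 13.63
tool_pos: [0.4742, 0.2578, 0.0971]
eef_rot: [-3.133, -0.227, -0.002]
wrist_force: [-0.3, 0.3, 6.8]
opening: 0.014
finger_force: 42.6
```

```bash
python3 -c "
from h import *
s=sense();print(s['tool_pos'],s['t'],s['wrist_force'],s['wrist_torque'])
M=R.from_rotvec(s['eef_rot']).as_matrix();print(np.degrees(np.arctan2(M[1,0],M[0,0])))"
```

```text
[0.47416884 0.25777837 0.09711043] 13.6333 [-0.33959942  0.31140177  6.75815954] [-0.35324769  0.40668666  0.04188109]
8.305272415129723
```

{"api": "apply_moves", "payload": {
  "translation": [
    [0,0,0],
    [0,0,0],
    [0,0,0],
    [0,0,0],
    [0,0,-1],
    [0,0,-3],
    [0,0,-6],
    [0,0,-8],
    [0,0,-8],
    [0,0,-8]
  ],
  "angular": [
    [0,0,0],
    [0,0,0],
    [0,0,0],
    [0,0,0],
    [0,0,0],
    [0,0,0],
    [0,0,0],
    [0,0,0],
    [0,0,0],
    [0,0,0]
  ],
  "hand": [2,3.5,5,5,5,5,5,5,5,5]
}}

```text
t: 14.47
tool_pos: [0.4743, 0.2582, 0.1783]
eef_rot: [-3.131, -0.228, -0.004]
wrist_force: [0.4, -0.1, -1.0]
opening: 0.0497
finger_force: 0.0
```

{"api": "apply_moves", "payload": {
  "translation": [
    [-3,0,-1],
    [-6,0,-1],
    [-7,0,-1],
    [-7,0,-1],
    [-7,0,-1],
    [-7,0,-1]
  ],
  "angular": [
    [0,0,0],
    [0,0,0],
    [0,0,0],
    [0,0,0],
    [0,0,0],
    [0,0,0]
  ],
  "hand": [5,5,5,5,5,5]
}}

```text
t: 14.97
tool_pos: [0.4047, 0.2475, 0.1856]
eef_rot: [3.133, 0.228, -0.001]
wrist_force: [-0.3, 0.3, 0.0]
opening: 0.0499
finger_force: 0.0
```

Run:
```python
from h import *
s=sense();i=camera('wrist');np.save('s5.npy',s,allow_pickle=True);cv2.imwrite('pics/w5.png',i)
u=proj('wrist',[.474,.2578,.08],s);x,y=u.astype(int);y=max(y,50);print(x,y,s['tool_pos'],s['t'],s['wrist_force'])
# white line: orientation by component analysis
g=cv2.cvtColor(i,cv2.COLOR_BGR2GRAY)[y-50:y+50,x-50:x+50]
G=cv2.resize(g,(600,600),interpolation=cv2.INTER_CUBIC)
d=cv2.morphologyEx((G<110).astype(np.uint8),cv2.MORPH_CLOSE,np.ones((31,31)))
n,l,st,_=cv2.connectedComponentsWithStats(((G>120)&(d>0)).astype(np.uint8))
def yaw(p,q,z):
    f=lambda w:back('wrist',(np.array(w)+.5)/6-.5+[x-50,y-50],z,s)[:2]
    v=f(p)-f(q);return np.degrees(np.arctan2(v[1],v[0])),f(p),f(q)
for k in range(1,n):
    if st[k,4]>800:
        ys,xs=np.where(l==k);
        p=[(xs[abs(ys-v)<15].mean(),v) for v in(ys.min()+15,ys.max()-15)]
        print(st[k],np.round(p,1),yaw(p[0],p[1],.099))
print("tcp yaw",s['eef_rot'])
cv2.imwrite('pics/w5z.png',cv2.convertScaleAbs(G,alpha=1.3,beta=20))
```

```text
280 118 [0.40467766 0.24748476 0.1856409 ] 14.9667 [-0.33933799  0.27124815  0.04144811]
[ 294  102   35  136 3571] [[314.6 117. ]
 [307.1 222. ]] (np.float64(4.284702940851685), array([0.49570715, 0.25970681]), array([0.4840913 , 0.25883653]))
[186 450  40  48 935] [[205.9 465. ]
 [210.5 482. ]] (np.float64(22.868755393587712), array([0.45581823, 0.26604597]), array([0.45399732, 0.26527795]))
tcp yaw [ 3.13272925e+00  2.27922238e-01 -1.10972328e-03]
```

View pics/w5z.png

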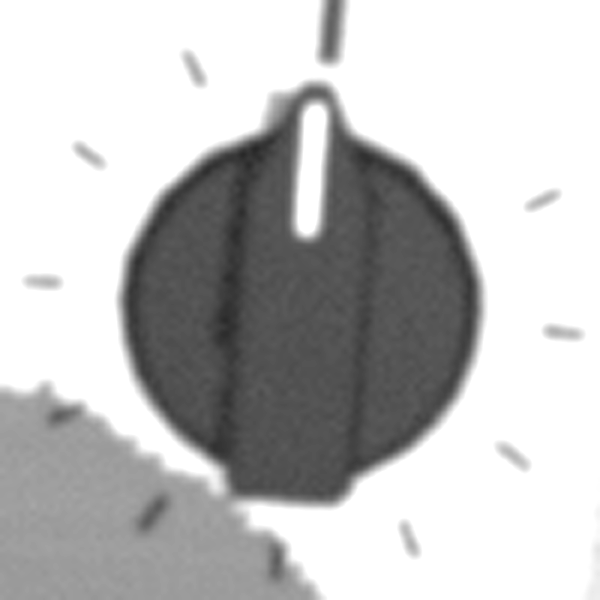

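The crop shows the nose line from (315,105) to (307,235), parallel within about 1.5° to the off mark at (331,30). The knob is flat on the hob and the gripper is clear, so I'm handing in.

```bash
python3 -c "
from bench import *
print(finish_job())"
```

```text
the job is handed in; nothing more can be done
None
```

The black knob is back on the shaft and flat against the hob, turned so its nose points at the off mark within about 1.5–2° by camera. I let go and handed the job in at about 15 s; I felt no distinct snap, so fully home rests on the stop height matching and the pictures.

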